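Tidy the laundry counter: sort pegs and brushes, hang the lint brush

TASK

Tidy the folding counter: put both jumbo clothes pegs flat, side by side, in the oblong caddy and the scrubbing brush, bristles down, in the round tub, and hang the lint brush by its eye on the peg of the stand. Set the pegs and the scrubbing brush gently down on the bottom of their container, wherever that bottom is set: do not let them drop the last centimetre, and do not press them hard into it. Leave the other things on the counter where they are.

Things in the scene. Friction and masses are not known exactly. Their poses are not given: they have to be found in the camera images.
- peg_a: jumbo wooden clothes peg with a steel spring, lying flat: 120 mm long (x), 36 mm wide (y), 28 mm high; 0.04 to 0.09 kg. Origin at the centre of its underside, z up.
- peg_b: a second jumbo clothes peg, the same as peg_a.
- scrub_brush: scrubbing brush without a handle, standing on its black bristles: wooden back 125 x 46 x 20 mm (x, y, z) over a rigid bristle block 112 x 38 x 24 mm, 44 mm high in all; 0.1 to 0.2 kg. Origin at the centre of its underside (bristle tips), x along it, z up.
- lint_brush: lint brush with handle and hanging eye, on its black bristles: wooden back 100 x 40 x 22 mm (x -60 to 40, z 26 to 48 mm) over rigid bristles 90 x 34 x 26 mm; handle 22 mm wide, 18 mm thick, to x = 97 mm at z = 37 mm, then the wire eye; 210 mm long in all, 0.11 to 0.22 kg, balanced near x = 8 mm. Origin on the table under brush_back, x towards the eye, y across, z up.
- brush_back (a point): point in the middle of the wooden back of the lint brush, 37 mm above its origin, axes as lint_brush; the back is 40 mm wide here: a good place to grip, across y.
- brush_eye (a point): middle of the triangular steel-wire eye of the lint brush, 111 mm from brush_back along the brush's x, at the same 37 mm. Wire axis: a 50 mm base at the handle (x = 95 mm), its point at x = 147 mm; wire 7 mm thick; a circle of 24 mm passes. The hole's axis is the brush's y: level while the brush stands. Hung, the peg sits in the eye's point, about 16 mm beyond this point.
- stand: hanging stand, fixed: base 120 x 120 x 12 mm, centred at x = 20 mm; upright post 18 mm thick, 274 mm high; one round rubber-sleeved peg, 10 mm thick, leaves the post at 235 mm height towards the stand's -x (roughly to the robot), rising 12 degrees to its free tip. A stop disc 38 mm wide is on it 33 mm from the post's axis. Origin on the table on the post's axis. A brush let go there swings down.
- peg_mid (a point): point on the peg's axis 70 mm from the post's axis (stand's x = -68 mm, z = 250 mm), axes as stand; the free part of the peg runs from 33 mm on the post's side (the stop) to 45 mm on the tip's side.
- peg_tip (a point): the tip of the peg, 115 mm from the post's axis along the peg, axes as stand.
- caddy: oblong white plastic caddy, open on top, fixed: 220 x 150 mm outside (x, y), walls 5 mm, 80 mm high. Origin at the centre of its underside, on the table. Its flat padded bottom is set at a height that differs each time: upper face 15 to 60 mm above the table, NOT reported, so look or feel for it with the thing being set down; it gives 1 mm per 2.5 N, for 6 mm, then is hard.
- tub: round aluminium tub, open on top, fixed: 164 mm outside at the rim, 156 mm at the foot, walls 4 mm, 80 mm high; clear width inside at least 148 mm. Origin at the centre of its underside, on the table. Its flat padded bottom is set at a height that differs each time: upper face 15 to 60 mm above the table, NOT reported, so look or feel for it with the thing being set down; it gives 1 mm per 2.5 N, for 6 mm, then is hard.
- dosing_cup: bystander: small white cup 52 mm wide, 45 mm high; origin under its centre.
- soap: bystander: white bar of soap 60 x 36 x 20 mm; origin under its centre.
- mug: bystander: white mug 80 mm wide, 90 mm high, handle at its +y; origin under its centre.
- detergent: bystander: white bottle 84 mm wide, 210 mm high; origin under its centre.
- softener: bystander: grey bottle 72 mm wide, 190 mm high; origin under its centre.
- carton: bystander: cardboard carton 70 x 90 x 120 mm; origin under its centre.
- tin: bystander: steel tin 70 mm wide, 80 mm high; origin under its centre.
Mind the look-alikes: they are no part of the job. What is shaped like the lint_brush but pink is not meant. What is shaped like the scrub_brush but yellow is not meant.

How it is judged:
At the end, for the whole second after the job is handed in: Pegs lie flat (0.3 rad) on the caddy's bottom; scrubbing brush bristles down (0.3 rad) on the tub's bottom, within 50 mm of its centre; lint brush hangs upright (0.4 rad) by its eye: eye point within 45 mm of peg_mid along the peg, 15 mm sideways, -42 to +12 mm in height; all let go, at rest (x of peg_a in the frame of caddy between -0.105 and 0.105 m and y of peg_a in the frame of caddy between -0.07 and 0.07 m and z of each of peg_a, peg_b in the frame of caddy below 0.075 m and angle between each of peg_a, peg_b, scrub_brush's own z axis and vertical below 0.3 rad and contact force between each of peg_a, peg_b and caddy above 0.05 N and linear speed of each of peg_a, peg_b, scrub_brush, lint_brush below 0.03 m/s and angular speed of each of peg_a, peg_b, scrub_brush, lint_brush below 0.3 rad/s and x of peg_b in the frame of caddy between -0.105 and 0.105 m and y of peg_b in the frame of caddy between -0.07 and 0.07 m and horizontal distance between scrub_brush and tub below 0.05 m and z of scrub_brush in the frame of tub below 0.075 m and contact force between scrub_brush and tub above 0.05 N and x of brush_eye in the frame of peg_mid between -0.045 and 0.045 m and y of brush_eye in the frame of peg_mid between -0.015 and 0.015 m and z of brush_eye in the frame of peg_mid between -0.042 and 0.012 m and angle between lint_brush's own x axis and vertical below 0.4 rad and contact force between lint_brush and stand above 0.3 N); the robot touches nothing.
It fails at once if a clothes peg or the scrubbing brush is dropped or thrown: faster than 0.5 m/s while the gripper does not hold it (a free fall of about 13 mm) ((linear speed of peg_a above 0.5 m/s and contact force between peg_a and the fingers below 0.05 N) or (linear speed of peg_b above 0.5 m/s and contact force between peg_b and the fingers below 0.05 N) or (linear speed of scrub_brush above 0.5 m/s and contact force between scrub_brush and the fingers below 0.05 N)).
It fails at once if a clothes peg or the scrubbing brush is pressed hard (over 60 N) into a container (contact force between any of peg_a, peg_b, scrub_brush and caddy above 60 N or contact force between any of peg_a, peg_b, scrub_brush and tub above 60 N).
It fails at once if one of the other things (cup, soap, mug, bottles, carton, tin) is shifted by more than 40 mm (distance of any of dosing_cup, soap, mug, detergent, softener, carton, tin from where it was at the start of the episode above 0.04 m).
It also fails if it takes over 72 s, if anything falls off the work surface, if the arm or the gripper's body presses on something with over 40 N, if the wrist force passes 120 N, or if a joint passes its speed limit or range.

ROBOT

A 6-joint arm with a two-finger parallel gripper is mounted at the origin on the work surface. World frame = base frame: x ahead of the robot, y to its left, z up, the work surface at z = 0. Lengths are in m, angles in rad, forces in N, time in s.
With the tool pointing down it reaches from about 0.35 to 0.775 m from the base axis. Payload 5.5 kg.
Tool frame: the origin (TCP) lies on the centre line of the jaws, within the pads' length; the fingertips stand 11 mm ahead of it and the grasp point (between the pads) lies 8 mm behind it; z points along the fingers, y is the line along which they close (so a half turn about z gives the same grasp; the last joint's range is limited). The gripper opens to 85 mm and grips with 20 to 120 N. Pads are 22 mm wide; open, the fingers measure 114 mm over their backs; the gripper's body (76 mm by 85 mm) begins 54 mm behind the grasp point. The pads swing forward as they close: fully open they stand 13 mm farther back than shut.
Start: joints at [0.99, 0.313, 0.046, 1.304, 0, 1.431], TCP at [0.245, 0.52, 0.242] pointing down, gripper open.
Joint ranges: [-2.76, 2.76], [-0.86, 1.69], [-1.03, 1.26], [-2.2, 2.34], [-1.47, 1.5], [-3.14, 3.14]. Speed limits (rad/s): [2.57, 2.57, 3.14, 3.14, 3.14, 3.14].

INTERFACE

Orientations are given as a unit quaternion [w, x, y, z].
In Python, from workcell import get_state, eyes, env gives the robot as it stands.
- The arm moves only by the shell command python3 -m inch 'ROWS' [OPENING] [FORCE]. ROWS is JSON, one flat list of numbers, 4 for each row, row after row: the shift along the tool's x, y, z in cm, then the turn about the tool's z in rad. A call has exactly 5 rows; each row shifts and turns the commanded pose from where the row before left it, along the tool's axes as they then stand; what a row does not reach is not made up. A row lasts 1/12 s, in which the tool goes at most 41.7 mm and 7.16 degrees, less where a joint would pass 70% of its speed; a pose out of reach is approached as far as the arm can. A call is refused whole if a number of a shift passes 4.17 or a number of a turn 0.125, either way. A call with a gripper value outside its range is refused whole. OPENING is the opening, from -1 (shut) to 1 (fully open), set as the call begins (- or left out, the last holds). The fingers move at their own pace and stop on an object; FORCE is the grip in N (left out, the last holds). Time passes only in rows, so rows that do not move let the fingers close, or fill a call up. It gives the time, the measured TCP pose, the force, the opening and the grip force at its end, in the units of the state.
- get_state(): the state, without advancing time (a new reading comes with each control period).
- eyes.read_camera(name): name is "scene" or "top"; returns the picture (420x560x3 uint8, red, green, blue); there is no depth.
- eyes.camera_info(name): a dict with "fovy" (degrees; the focal length in pixels is half the picture's height over the tangent of half this angle, whatever the lens; pixels are square), "cx", "cy" (the principal point, pixels), "D" ([k1, k2, p1, p2, k3] as OpenCV has them; the pictures are not rectified), "xyz" and "orientation" of the camera in the world. Camera axes: x right, y down, z forward; pixel columns grow to the right and rows downward; lengths in m; the calibration is good to about 2 mm. A picture is of the moment at which its call begins. camera_info takes no time and is no camera call.
- env.hand_in(): hands the job in; it is judged then, once.
The state is a dict: "clock": time; "joint_pos": joint angles; "qvel": joint speeds; "tau": joint torques, N m; "tcp_pos": TCP position; "orientation": TCP orientation; "wrist_force": force on the tool from outside, world axes, zero at the start; "ft_torque": the same for the moment, N m; "finger_gap": finger opening in m; "grip_force": force on a finger pad.
Only numpy, scipy, OpenCV 4.12 (cv2) and the standard library are available. Lean on these libraries where they do the work, as an engineer would, in place of code of your own. Each camera call takes 0.05 s, during which the arm holds its last target. There are 200 camera calls.

## Working session

There is one attempt and no reset: what is moved stays moved. The work goes in short steps, Python scripts to look and compute and a shell command to move; the robot and the scene stay as the last step left them, time stands still between calls to the robot, and variables do not carry over. Pictures are saved under pics/ and viewed, at most 10 in all, crops included, and the job is handed in when it is done.

```bash
mkdir -p pics; ls
python3 - <<'E'
from workcell import get_state, eyes, env
import cv2
print(get_state())
for n in("scene","top"):
    print(eyes.camera_info(n)); im=eyes.read_camera(n); cv2.imwrite(f"pics/{n}0.png",im[:,:,::-1])
E
```

```text
pics
{'clock': 0.0, 'joint_pos': array([9.90411497e-01, 3.14010988e-01, 4.49736753e-02, 1.30358372e+00,
       1.55060190e-05, 1.43118324e+00]), 'qvel': array([-0.00263699, -0.00042564, -0.0006633 ,  0.0015403 , -0.00095029,
       -0.00064527]), 'tau': array([-2.53709601e-03, -4.80628431e+01,  2.98532724e+01,  1.94102334e-02,
       -1.79562999e-04,  1.74157648e-07]), 'tcp_pos': array([0.24505888, 0.51962719, 0.24140065]), 'orientation': array([-3.28652892e-04,  2.18606096e-01,  9.75812760e-01, -8.51135609e-04]), 'wrist_force': array([0.31142119, 0.2728855 , 0.28568861]), 'ft_torque': array([-0.03462376,  0.02684938, -0.0046986 ]), 'grip_force': 0.0, 'finger_gap': 0.08553551747517887}
{'fovy': 47.24595094170131, 'cx': 276.1420956043493, 'cy': 209.01351146017865, 'D': array([-0.07298692,  0.        ,  0.        ,  0.        ,  0.        ]), 'xyz': array([ 1.30167898, -0.56990646,  0.88824024]), 'orientation': array([-0.39477873,  0.80064329,  0.40345935, -0.20084976])}
{'fovy': 51.02898197999617, 'cx': 275.65890278190017, 'cy': 205.50033357187075, 'D': array([-0.04872676,  0.        ,  0.        ,  0.        ,  0.        ]), 'xyz': array([ 0.32770069, -0.01204659,  1.47018983]), 'orientation': array([-0.05290383,  0.70564075, -0.70448008,  0.05459055])}
```

View pics/top0.png

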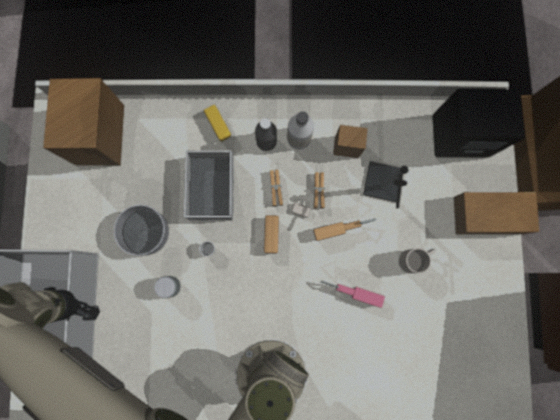

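View pics/scene0.png

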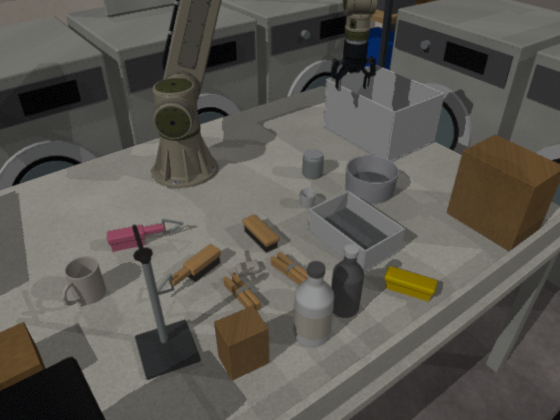

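```bash
cat > h.py <<'E'
import numpy as np, cv2
from scipy.spatial.transform import Rotation as R
from workcell import get_state, eyes, env
def cam(n):
    c=eyes.camera_info(n); f=210/np.tan(np.radians(c["fovy"]/2)); K=np.array([[f,0,c["cx"]],[0,f,c["cy"]],[0,0,1]])
    q=c["orientation"]; return K,c["D"],R.from_quat([q[1],q[2],q[3],q[0]]).as_matrix(),c["xyz"]
def ray(n,p):
    K,D,M,o=cam(n); u=cv2.undistortPoints(np.float64(p).reshape(-1,1,2),K,D)[:,0]
    return o,np.c_[u,np.ones(len(u))]@M.T
def onz(n,p,z):
    o,d=ray(n,p); return o+d*((z-o[2])/d[:,2])[:,None]
def proj(n,X):
    K,D,M,o=cam(n); X=np.float64(X).reshape(-1,3); rv=cv2.Rodrigues(M.T)[0]
    return cv2.projectPoints(X,rv,-M.T@o,K,D)[0][:,0]
def tri(pt,ps):
    o1,d1=ray("top",[pt]);o2,d2=ray("scene",[ps]);d1=d1[0];d2=d2[0]
    s=np.linalg.lstsq(np.c_[d1,-d2],o2-o1,rcond=None)[0]; a=o1+s[0]*d1;b=o2+s[1]*d2
    return (a+b)/2,np.linalg.norm(a-b)
def blobs(n,im,z,lo=(8,90,70),hi=(20,255,255),amin=60):
    m=cv2.inRange(cv2.cvtColor(im,cv2.COLOR_RGB2HSV),lo,hi)
    for c in cv2.findContours(m,0,2)[0]:
        if cv2.contourArea(c)<amin: continue
        p=onz(n,c[:,0].astype(float),z)[:,:2]; r=cv2.minAreaRect((p*1000).astype(np.float32))
        print(np.round(c[:,0].mean(0)),"rect c",np.round(r[0]),"size",np.round(r[1]),"ang",round(r[2],1))
E
python3 - <<'E'
from h import *
t=cv2.imread("pics/top0.png")[:,:,::-1]; s=cv2.imread("pics/scene0.png")[:,:,::-1]
blobs("top",t,0.03,lo=(5,80,60),hi=(22,255,255))
a=cv2.resize(t[90:260,170:440],None,fx=2.9,fy=2.9,interpolation=cv2.INTER_CUBIC)
cv2.imwrite("pics/tc.png",a[:,:,::-1])
b=cv2.resize(s[200:390,70:340],None,fx=2.9,fy=2.9,interpolation=cv2.INTER_CUBIC)
cv2.imwrite("pics/sc.png",b[:,:,::-1])
E
```

```text
[337. 229.] rect c [ 471. -218.] size [ 37. 154.] ang 14.0
[271. 238.] rect c [454.   1.] size [118.  42.] ang 0.1
[320. 177.] rect c [ 637. -160.] size [27. 45.] ang 89.3
[274. 177.] rect c [645. -11.] size [47. 26.] ang 5.8
[351. 139.] rect c [ 784. -273.] size [96. 76.] ang 83.3
[525. 161.] rect c [ 649. -858.] size [287. 544.] ang 56.0
[ 89. 125.] rect c [846. 649.] size [270. 312.] ang 90.0
```

View pics/tc.png

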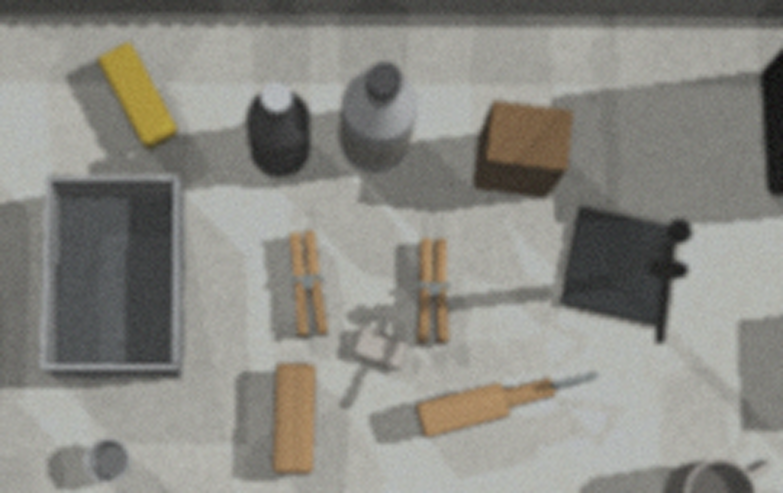

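View pics/sc.png

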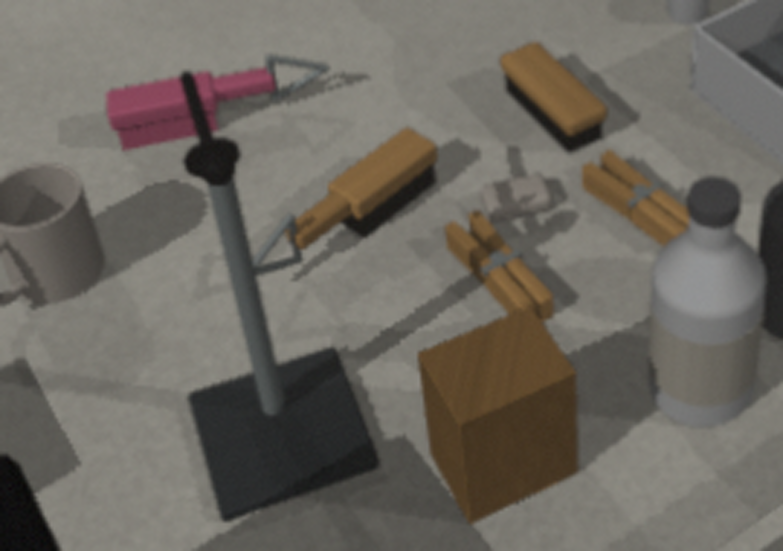

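Run:
```python
from h import *
np.set_printoptions(suppress=True,precision=3)
T=lambda p:np.float64(p)/2.9+[170,90]
S=lambda p:np.float64(p)/2.9+[70,200]
t=cv2.imread("pics/top0.png")
def axis(a,b,z): 
    p=onz("top",[T(a),T(b)],z); d=p[0]-p[1]; return p.mean(0),"L",np.linalg.norm(d),"ang",np.degrees(np.arctan2(d[1],d[0]))
print("pegA",axis((303,232),(312,335),.028))
print("pegB",axis((433,238),(433,342),.028))
print("scrub",axis((295,364),(293,471),.044))
print("lintback",axis((506,398),(424,421),.048), "tip",onz("top",[T((597,375))],.037))
for nm,z,f in(("caddy",.08,[(45,175),(182,175),(182,372),(40,372)]),("stand",.012,[(582,207),(676,230),(658,326),(561,302)])):
    p=onz("top",[T(q) for q in f],z);print(nm,p[:,:2].tolist(),p.mean(0), np.linalg.norm(p-np.roll(p,1,0),axis=1))
p=onz("scene",[S(q) for q in [(190,395),(333,350),(378,465),(224,518)]],.012);print("standS",p,p.mean(0),np.linalg.norm(p-np.roll(p,1,0),axis=1))
print("post foot",onz("scene",[S((272,408))],.012))
print("tip",tri(T((660,340)),S((188,76))),"disc",tri(T((668,269)),S((211,158))))
print("posttop",onz("top",[T((680,232))],.274), "soap",onz("top",[T((376,345))],.02))
g=cv2.cvtColor(t,6)
c=cv2.HoughCircles(cv2.GaussianBlur(g[195:270,105:180],(0,0),1),cv2.HOUGH_GRADIENT,1,50,param1=80,param2=15,minRadius=20,maxRadius=32)[0]
for q in c: print("tub px",q, onz("top",[q[:2]+[105,195],q[:2]+[105+q[2],195]],.08))
```

```text
pegA (array([ 0.609, -0.016,  0.028]), 'L', np.float64(0.12112475543804661), 'ang', np.float64(4.981245400851563))
pegB (array([ 0.602, -0.161,  0.028]), 'L', np.float64(0.12176616170982718), 'ang', np.float64(-0.7981675811503804))
scrub (array([ 0.453, -0.002,  0.044]), 'L', np.float64(0.12012098643400007), 'ang', np.float64(-0.9041552205342348))
lintback (array([ 0.462, -0.193,  0.048]), 'L', np.float64(0.0959247814984), 'ang', np.float64(-74.33116373562166)) tip [[ 0.502 -0.345  0.037]]
caddy [[0.722644442780688, 0.27953297797853105], [0.7226825029738426, 0.12501041202867222], [0.49949891001690794, 0.12128431160062958], [0.4991545386517501, 0.2775564109362158]] [0.611 0.201 0.08 ] [0.223 0.155 0.223 0.156]
stand [[0.7044334696168374, -0.33985266462368197], [0.677106323100488, -0.4502465057159883], [0.5626002294858117, -0.42410543360029657], [0.5906580253882092, -0.3115750559254163]] [ 0.634 -0.381  0.012] [0.117 0.114 0.117 0.116]
standS [[ 0.569 -0.426  0.012]
 [ 0.595 -0.315  0.012]
 [ 0.711 -0.339  0.012]
 [ 0.685 -0.451  0.012]] [ 0.64  -0.383  0.012] [0.119 0.115 0.119 0.115]
post foot [[ 0.618 -0.38   0.012]]
tip (array([ 0.51 , -0.354,  0.259]), np.float64(0.0027720753201651003)) disc (array([ 0.583, -0.371,  0.242]), np.float64(0.0006942942053092615))
posttop [[ 0.612 -0.375  0.274]] soap [[ 0.539 -0.095  0.02 ]]
tub px [33.5 33.5 23.5] [[0.466 0.421 0.08 ]
 [0.466 0.346 0.08 ]]
```

```bash
cat > go.py <<'E'
# usage: go.py x y z yaw_deg(of tool y): shift in tool axes (cm) now, turn (rad)
import sys; from h import *
np.set_printoptions(suppress=True,precision=3)
s=get_state(); q=s["orientation"]; M=R.from_quat([q[1],q[2],q[3],q[0]]).as_matrix(); yaw=np.degrees(np.arctan2(M[1,1],M[0,1]))
print("t %.2f tcp"%s["clock"],s["tcp_pos"],"yaw %.2f"%yaw,"F",s["wrist_force"],"gap %.4f grip %.1f"%(s["finger_gap"],s["grip_force"]))
if len(sys.argv)>3:
    a=list(map(float,sys.argv[1:])); d=np.array(a[:3])-s["tcp_pos"]; print("shift cm",M.T@d*100,"turn",-np.radians(a[3]-yaw) if len(a)>3 else "")
E
R='[-2.53,-2.79,0,0,-2.53,-2.79,0,0,-2.53,-2.79,0,0,-2.53,-2.79,0,0,-2.53,-2.79,0,0]'; unset R
python3 -m inch '[-2.53,-2.79,0,0,-2.53,-2.79,0,0,-2.53,-2.79,0,0,-2.53,-2.79,0,0,-2.53,-2.79,0,0]' 1 40
python3 -m inch '[-2.53,-2.79,0,0,-2.53,-2.79,0,0,-2.53,-2.79,0,0,-2.53,-2.79,0,0,-2.53,-2.79,0,0]'
python3 -m inch '[-2.53,-2.79,0,0,-2.53,-2.79,0,0,-2.53,-2.79,0,0,-2.53,-2.79,0,0,-2.53,-2.79,0,0]'
python3 -m inch '[-2.53,-2.79,0,0,-2.53,-2.79,0,0,-2.53,-2.79,0,0,-2.53,-2.79,0,0,-2.53,-2.79,0,0]'
python3 -m inch '[0,0,0,0.124,0,0,0,0.124,0,0,1,0.124,0,0,2,0.124,0,0,2,0.124]'
python3 -m inch '[0,0,2,0.124,0,0,2,0.124,0,0,1,0,0,0,0,0,0,0,0,0]'
python3 go.py 0.464 -0.2015 0.037 15
```

```text
clock: 0.52
tcp_pos: [0.3, 0.3382, 0.2418]
orientation: [-0.0, 0.218, 0.976, -0.0]
wrist_force: [1.8, 0.3, 0.1]
finger_gap: 0.085
grip_force: 0.0
clock: 0.93
tcp_pos: [0.3549, 0.1581, 0.2422]
orientation: [0.0, 0.218, 0.976, 0.0]
wrist_force: [0.8, -0.0, -0.5]
finger_gap: 0.0855
grip_force: 0.0
clock: 1.35
tcp_pos: [0.4099, -0.0222, 0.2422]
orientation: [-0.0, 0.219, 0.976, 0.0]
wrist_force: [2.3, 0.2, -0.4]
finger_gap: 0.0858
grip_force: 0.0
clock: 1.77
tcp_pos: [0.4648, -0.2024, 0.2419]
orientation: [-0.0, 0.219, 0.976, 0.0]
wrist_force: [1.0, -0.4, 0.5]
finger_gap: 0.0853
grip_force: 0.0
clock: 2.18
tcp_pos: [0.4652, -0.2009, 0.1919]
orientation: [0.001, 0.509, 0.861, 0.0]
wrist_force: [0.3, 0.1, -0.2]
finger_gap: 0.0851
grip_force: 0.0
clock: 2.6
tcp_pos: [0.4646, -0.2002, 0.1421]
orientation: [-0.001, 0.607, 0.794, -0.0]
wrist_force: [1.1, 0.4, 0.2]
finger_gap: 0.0857
grip_force: 0.0
t 2.60 tcp [ 0.465 -0.2    0.142] yaw 15.19 F [1.117 0.367 0.168] gap 0.0857 grip 0.0
shift cm [-0.117 -0.08  10.51 ] turn 0.0033048589947472177
```

```bash
python3 -m inch '[0,0,3,0,0,0,3,0,0,0,3,0,0,0,1.6,0,0,0,0.6,0]'>/dev/null
python3 -m inch '[0,0,0,0,0,0,0,0,0,0,0,0,0,0,0,0,0,0,0,0]' -1 60|tail -2
python3 -m inch '[0,0,0,0,0,0,0,0,0,0,0,0,0,0,0,0,0,0,0,0]'|tail -2
python3 -m inch '[0,0,-2,0,0,0,-3,0,0,0,-3.5,0,0,0,-3.5,0,0,0,-3.5,0]'|tail -2
python3 -m inch '[0,0,-3.5,0,0,0,-3,0,0,0,-2,0,0,0,0,0.12,0,0,0,0.12]' |tail -2
python3 -m inch '[0,0,0,0.12,0,0,0,0.1,0,0,0,0.04,0,0,0,0,0,0,0,0]'
python3 go.py 0.49 -0.232 0.245 -13.5
```

```text
finger_gap: 0.0392
grip_force: 61.5
finger_gap: 0.0386
grip_force: 61.5
finger_gap: 0.0392
grip_force: 60.8
finger_gap: 0.0392
grip_force: 61.0
clock: 5.1
tcp_pos: [0.4648, -0.2004, 0.2707]
orientation: [0.0, 0.786, 0.619, 0.0]
wrist_force: [-0.0, 0.3, -1.9]
finger_gap: 0.0392
grip_force: 61.0
t 5.10 tcp [ 0.465 -0.2    0.271] yaw -13.55 F [-0.011  0.254 -1.89 ] gap 0.0392 grip 61.0
shift cm [-2.481  3.187  2.571] turn -0.0008559745650059415
```

```bash
python3 go.py 0.506 -0.2365 0.258 -13.5
python3 -m inch '[0.6,1.2,0.3,0,0.6,1.2,0.3,0,0.6,1.2,0.3,0,0.6,1.2,0.3,0,0,0,0,0]' >/dev/null
python3 go.py 0.506 -0.2365 0.258 -13.5
python3 - <<'E'
from h import *
t=eyes.read_camera("top"); s=eyes.read_camera("scene")
cv2.imwrite("pics/t1f.png",t[:,:,::-1]);cv2.imwrite("pics/s1f.png",s[:,:,::-1])
a=cv2.resize(t[150:270,320:440],None,fx=4,fy=4,interpolation=2); b=cv2.resize(s[190:310,80:200],None,fx=4,fy=4,interpolation=2)
cv2.imwrite("pics/c1.png",np.hstack([a,b])[:,:,::-1][:,:800] if 0 else cv2.resize(np.hstack([a,b]),(800,400))[:,:,::-1])
E
```

```text
t 5.10 tcp [ 0.465 -0.2    0.271] yaw -13.55 F [-0.011  0.254 -1.89 ] gap 0.0392 grip 61.0
shift cm [-2.544  4.849  1.272] turn -0.0008559745650059415
t 5.52 tcp [ 0.52  -0.188  0.257] yaw -13.50 F [ 0.815 -0.368 -2.074] gap 0.0393 grip 60.9
shift cm [-5.072 -0.207 -0.129] turn -6.903656456876436e-05
```

View pics/c1.png

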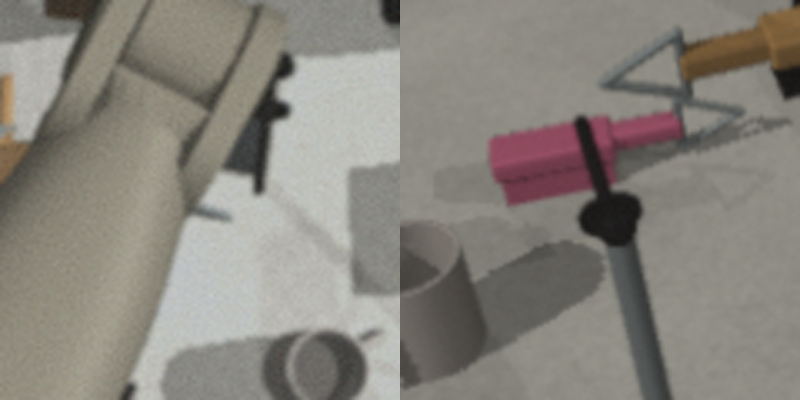

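```bash
python3 - <<'E'
from h import *
np.set_printoptions(suppress=True,precision=4)
k=120/400
T=lambda u,v:(320+u*k,150+v*k); S=lambda u,v:(80+(u-400)*k,190+v*k)
print("eyetip(outer)",tri(T(231,217),S(602,82)))
print("pegtip",tri(T(260,190),S(581,119)),tri(T(267,110),S(611,217)))
b=np.array([.520,-.188,.264]); d=np.array([-.233,-.972,0])
for p in (b+.147*d,b+.095*d+[0,0,.025],b+.095*d-[0,0,.025]): q=proj("scene",p)[0]; print(400+(q[0]-80)/k,(q[1]-190)/k)
E
python3 go.py 0.506 -0.2365 0.258 -13.5
```

```text
eyetip(outer) (array([ 0.4866, -0.3297,  0.2634]), np.float64(0.0013772513689355084))
pegtip (array([ 0.51  , -0.3552,  0.2608]), np.float64(0.002480223573023901)) (array([ 0.5824, -0.3705,  0.2404]), np.float64(0.0013837862296300237))
598.4560752113478 81.17063756691248
673.0508185389266 30.48643953179673
684.2587889041633 92.00374649725197
t 5.62 tcp [ 0.518 -0.188  0.257] yaw -13.54 F [-0.428 -0.311 -2.374] gap 0.0391 grip 60.9
shift cm [-5.003 -0.015 -0.071] turn -0.0007664937807646699
```

```bash
python3 -m inch '[-1.4,0,0,0,-1.4,0,0,0,-1.4,0.1,0,0,-1.3,0,0,0,0,0,0,0]' >/dev/null
python3 go.py 0.506 -0.242 0.257 -13.5
python3 -m inch '[0,1,0.1,0,0,1,0.2,0,0,1,0.2,0,0,1,0.2,0,0,1,0.2,0]' >/dev/null
python3 go.py 
python3 -m inch '[0,0,0,0,0,1,0.2,0,0,1,0.2,0,0,0,0,0,0,0,0,0]' >/dev/null
python3 go.py
python3 - <<'E'
from h import *
s=eyes.read_camera("scene")
cv2.imwrite("pics/c2.png",cv2.resize(s[190:310,80:230],None,fx=5,fy=5,interpolation=2)[:,:,::-1])
E
```

```text
t 6.03 tcp [ 0.504 -0.246  0.258] yaw -13.86 F [ 0.629 -0.494 -1.28 ] gap 0.0389 grip 60.9
shift cm [0.392 0.072 0.133] turn -0.006223894603564978
t 6.45 tcp [ 0.555 -0.254  0.249] yaw -13.59 F [-0.775  0.404 -1.303] gap 0.0390 grip 61.0
t 6.87 tcp [ 0.573 -0.258  0.245] yaw -13.59 F [-0.163  0.274 -1.501] gap 0.0389 grip 61.0
```

View pics/c2.png

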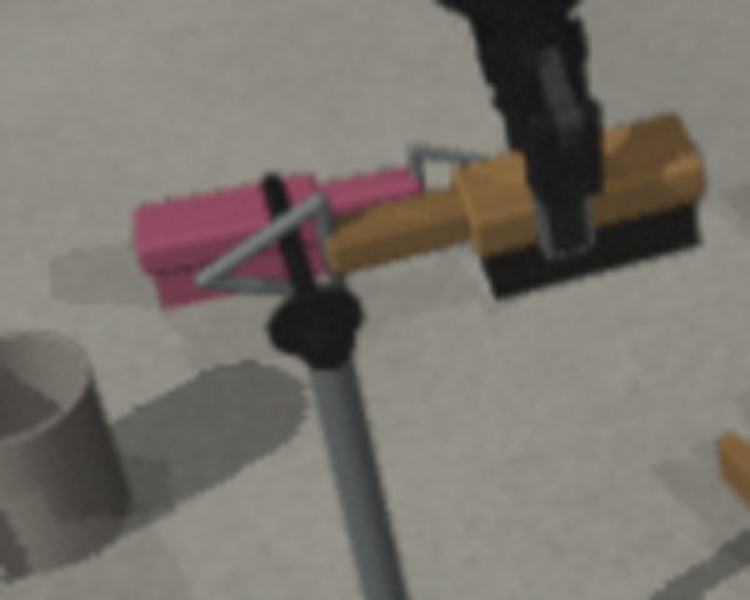

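```bash
python3 -m inch '[0.4,0,0.1,0,0.4,0,0.1,0,0.4,0,0.1,0,0,0,0,0,0,0,0,0]' >/dev/null
python3 go.py
python3 -m inch '[0,0,0,0,0,0,0,0,0,0,0,0,0,0,0,0,0,0,0,0]' 0.4 20 >/dev/null
python3 -m inch '[0,0,-2,0,0,0,-2,0,0,0,-2,0,0,0,-2,0,0,0,-2,0]' 1
python3 go.py 0.602 -0.161 0.10 90
python3 - <<'E'
from h import *
s=eyes.read_camera("scene")
cv2.imwrite("pics/c3.png",cv2.resize(s[170:390,50:320],None,fx=2.9,fy=2.7,interpolation=2)[:,:,::-1])
E
```

```text
t 7.33 tcp [ 0.576 -0.247  0.243] yaw -13.60 F [-0.017  0.378 -2.474] gap 0.0390 grip 61.1
clock: 8.17
tcp_pos: [0.576, -0.247, 0.3433]
orientation: [0.0, 0.786, 0.618, 0.0]
wrist_force: [0.5, -0.6, 0.6]
finger_gap: 0.0852
grip_force: 0.0
t 8.17 tcp [ 0.576 -0.247  0.343] yaw -13.64 F [ 0.517 -0.59   0.561] gap 0.0852 grip 0.0
shift cm [ 8.972  0.5   24.33 ] turn -1.8089040778445793
```

View pics/c3.png

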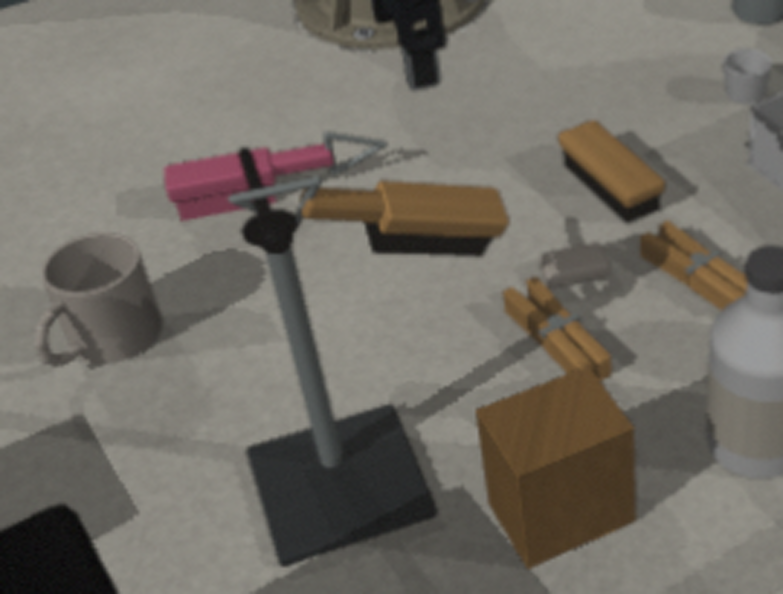

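```bash
python3 -m inch '[3.3,-0.3,0,0,3.3,-0.3,0,0,3.3,-0.3,0,0,3.3,-0.3,0,0,3.3,-0.3,0,0]' >/dev/null
python3 -m inch '[3.3,-0.3,0,0,3.3,-0.3,0,0,0,0,1,-0.12,0,0,1,-0.12,0,0,1.5,-0.12]' >/dev/null
python3 -m inch '[0,0,1.5,-0.12,0,0,1.5,-0.12,0,0,1.5,-0.12,0,0,1.5,-0.12,0,0,1.5,-0.12]' >/dev/null
python3 -m inch '[0,0,1.5,-0.12,0,0,1.5,-0.12,0,0,1.5,-0.12,0,0,1.5,-0.12,0,0,1.5,-0.12]' >/dev/null
python3 -m inch '[0,0,1.5,-0.12,0,0,1.5,-0.12,0,0,1,-0.095,0,0,0,0,0,0,0,0]' >/dev/null
python3 go.py 0.609 -0.016 0.015 95
python3 - <<'E'
from h import *
s=eyes.read_camera("scene"); t=eyes.read_camera("top")
blobs("scene",s,0.02)
cv2.imwrite("pics/c4.png",cv2.resize(s[170:390,90:360],None,fx=2.9,fy=2.7,interpolation=2)[:,:,::-1])
E
```

```text
t 10.30 tcp [ 0.61  -0.018  0.117] yaw 94.78 F [-0.502  1.015  0.991] gap 0.0856 grip 0.0
shift cm [ 0.034  0.153 10.171] turn -0.003908396975539776
[ 23. 355.] rect c [ 459. -666.] size [ 83. 154.] ang 87.7
[241. 338.] rect c [ 700. -227.] size [116. 242.] ang 65.5
[235. 283.] rect c [ 566. -162.] size [56. 43.] ang 1.5
[145. 291.] rect c [ 455. -351.] size [ 12. 197.] ang 74.6
[289. 268.] rect c [604. -20.] size [117.  49.] ang 6.8
[258. 229.] rect c [436.   8.] size [ 52. 138.] ang 88.0
[509. 191.] rect c [696. 768.] size [318. 638.] ang 16.5
[372.  15.] rect c [-922. 1844.] size [144. 324.] ang 43.2
```

View pics/c4.png

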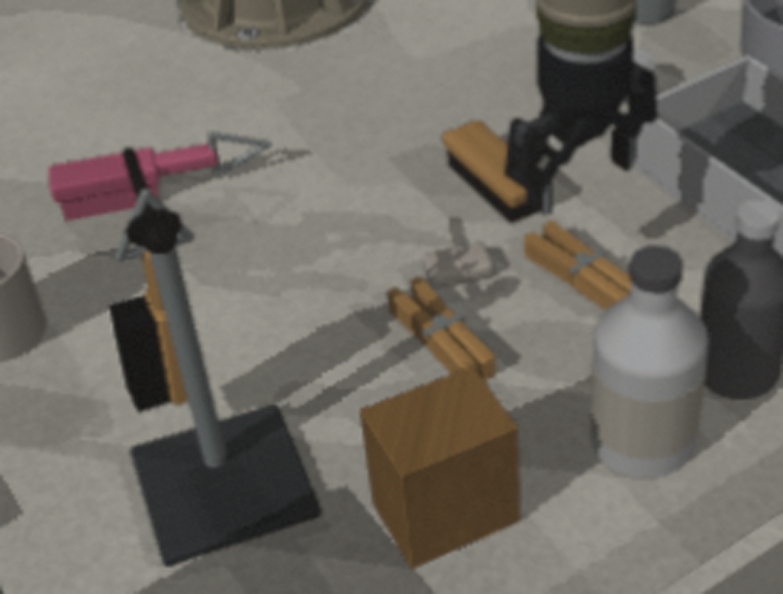

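```bash
python3 -m inch '[0,0.15,2.5,0,0,0,2.5,0,0,0,2.5,0,0,0,1.7,0,0,0,1,0]' >/dev/null
python3 -m inch '[0,0,0,0,0,0,0,0,0,0,0,0,0,0,0,0,0,0,0,0]' -1 30 >/dev/null
python3 -m inch '[0,0,0,0,0,0,0,0,0,0,0,0,0,0,0,0,0,0,0,0]' >/dev/null
python3 go.py
python3 -m inch '[0,0,-1,0.035,0,0,-3,0.035,0,0,-3.5,0,0,0,-3.5,0,0,0,-2,0]' >/dev/null
python3 go.py 0.611 0.233 0.145 91
```

```text
t 11.65 tcp [ 0.612 -0.016  0.017] yaw 94.93 F [0.383 0.134 5.952] gap 0.0356 grip 31.5
t 12.07 tcp [ 0.611 -0.016  0.15 ] yaw 90.93 F [ 0.994 -0.214 -0.714] gap 0.0355 grip 30.8
shift cm [-0.361 24.923  0.451] turn -0.0012978665783921867
```

```bash
cat > ok.py <<'E'
# guard: exit 1 once the upward force has risen above the hanging load noted by "ok.py base"
import sys; from h import *
s=get_state(); f=s["wrist_force"][2]; 
if len(sys.argv)>1: open("base","w").write(str(f)); sys.exit()
b=float(open("base").read()); print("z %.4f dF %.2f"%(s["tcp_pos"][2],f-b)); sys.exit(f-b>3)
E
python3 -m inch '[0,3.56,0,0,0,3.56,0,0,0,3.56,0,0,0,3.56,0,0,0,3.56,0,0]' >/dev/null
python3 -m inch '[0,3.56,0,0,0,3.56,0,0,-0.3,0,0,0,0,0,0,0,0,0,0,0]' >/dev/null
python3 go.py 0.611 0.233 0.087 91
python3 -m inch '[0,0,2,0,0,0,2,0,0,0,1.6,0,0,0,0.6,0,0,0,0,0]' >/dev/null
python3 -m inch '[0,0,0,0,0,0,0,0,0,0,0,0,0,0,0,0,0,0,0,0]' >/dev/null
python3 go.py; python3 ok.py base
python3 -m inch '[0,0,0.1,0,0,0,0.1,0,0,0,0.1,0,0,0,0.1,0,0,0,0.1,0]' >/dev/null && python3 ok.py &&
python3 -m inch '[0,0,0.1,0,0,0,0.1,0,0,0,0.1,0,0,0,0.1,0,0,0,0.1,0]' >/dev/null && python3 ok.py &&
python3 -m inch '[0,0,0.1,0,0,0,0.1,0,0,0,0.1,0,0,0,0.1,0,0,0,0.1,0]' >/dev/null && python3 ok.py &&
python3 -m inch '[0,0,0.1,0,0,0,0.1,0,0,0,0.1,0,0,0,0.1,0,0,0,0.1,0]' >/dev/null && python3 ok.py &&
python3 -m inch '[0,0,0.1,0,0,0,0.1,0,0,0,0.1,0,0,0,0.1,0,0,0,0.1,0]' >/dev/null && python3 ok.py &&
python3 -m inch '[0,0,0.1,0,0,0,0.1,0,0,0,0.1,0,0,0,0.1,0,0,0,0.1,0]' >/dev/null && python3 ok.py &&
python3 -m inch '[0,0,0.1,0,0,0,0.1,0,0,0,0.1,0,0,0,0.1,0,0,0,0.1,0]' >/dev/null && python3 ok.py &&
python3 -m inch '[0,0,0.1,0,0,0,0.1,0,0,0,0.1,0,0,0,0.1,0,0,0,0.1,0]' >/dev/null && python3 ok.py
python3 go.py
```

```text
t 12.90 tcp [0.609 0.233 0.145] yaw 90.96 F [ 0.182 -1.154 -1.485] gap 0.0352 grip 30.8
shift cm [-0.219 -0.007  5.823] turn -0.0007013836731295496
t 13.73 tcp [0.609 0.233 0.084] yaw 90.93 F [-0.302 -0.456 -0.389] gap 0.0355 grip 30.8
z 0.0781 dF 0.23
t 14.15 tcp [0.609 0.233 0.078] yaw 90.93 F [-0.06   0.85  -0.162] gap 0.0354 grip 30.8False
```

```bash
sed -i 's/sys.exit(f-b>3)/sys.exit(int(f-b>3))/' ok.py
python3 -m inch '[0,0,0.1,0,0,0,0.1,0,0,0,0.1,0,0,0,0.1,0,0,0,0.1,0]' >/dev/null && python3 ok.py &&
python3 -m inch '[0,0,0.1,0,0,0,0.1,0,0,0,0.1,0,0,0,0.1,0,0,0,0.1,0]' >/dev/null && python3 ok.py &&
python3 -m inch '[0,0,0.1,0,0,0,0.1,0,0,0,0.1,0,0,0,0.1,0,0,0,0.1,0]' >/dev/null && python3 ok.py &&
python3 -m inch '[0,0,0.1,0,0,0,0.1,0,0,0,0.1,0,0,0,0.1,0,0,0,0.1,0]' >/dev/null && python3 ok.py &&
python3 -m inch '[0,0,0.1,0,0,0,0.1,0,0,0,0.1,0,0,0,0.1,0,0,0,0.1,0]' >/dev/null && python3 ok.py &&
python3 -m inch '[0,0,0.1,0,0,0,0.1,0,0,0,0.1,0,0,0,0.1,0,0,0,0.1,0]' >/dev/null && python3 ok.py &&
python3 -m inch '[0,0,0.1,0,0,0,0.1,0,0,0,0.1,0,0,0,0.1,0,0,0,0.1,0]' >/dev/null && python3 ok.py &&
python3 -m inch '[0,0,0.1,0,0,0,0.1,0,0,0,0.1,0,0,0,0.1,0,0,0,0.1,0]' >/dev/null && python3 ok.py &&
python3 -m inch '[0,0,0.1,0,0,0,0.1,0,0,0,0.1,0,0,0,0.1,0,0,0,0.1,0]' >/dev/null && python3 ok.py
python3 go.py
```

```text
z 0.0732 dF -0.79
z 0.0682 dF -0.87
z 0.0632 dF -0.47
z 0.0582 dF -0.59
z 0.0532 dF 0.16
z 0.0482 dF -0.11
z 0.0459 dF 20.24
t 17.07 tcp [0.609 0.233 0.046] yaw 90.96 F [-7.533 -2.897 19.851] gap 0.0355 grip 39.1
```

```bash
python3 -m inch '[0,0,-0.2,0,0,0,-0.2,0,0,0,-0.1,0,0,0,0,0,0,0,0,0]' >/dev/null; python3 go.py
```

```text
t 17.48 tcp [0.609 0.233 0.048] yaw 90.93 F [ 0.429  0.39  -0.744] gap 0.0354 grip 30.8
```

```bash
python3 -m inch '[0,0,0.1,0,0,0,0,0,0,0,0.1,0,0,0,0,0,0,0,0,0]' >/dev/null; python3 go.py
python3 -m inch '[0,0,0.1,0,0,0,0,0,0,0,0.05,0,0,0,0,0,0,0,0,0]' >/dev/null; python3 go.py
python3 - <<'E'
from h import *
s=eyes.read_camera("scene"); t=eyes.read_camera("top")
cv2.imwrite("pics/c5.png",np.hstack([cv2.resize(t[130:250,160:260],(400,480),interpolation=2),cv2.resize(s[150:270,300:400],(400,480),interpolation=2)])[:,:,::-1])
E
```

```text
t 17.90 tcp [0.609 0.233 0.046] yaw 90.93 F [-1.524  0.082  1.502] gap 0.0354 grip 31.8
t 18.32 tcp [0.609 0.233 0.046] yaw 90.95 F [-3.563 -1.913  8.659] gap 0.0354 grip 34.6
```

View pics/c5.png

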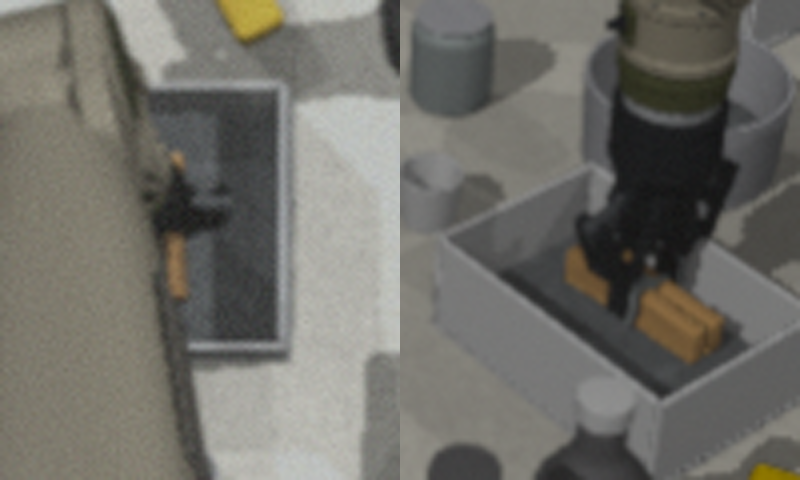

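```bash
python3 -m inch '[0,0,-0.4,0,0,-0.5,0,0,0,-0.5,0,0,0,0,0.2,0,0,0,0,0]' >/dev/null; python3 ok.py base; python3 go.py
python3 -m inch '[0,0,0.1,0,0,0,0,0,0,0,0.1,0,0,0,0,0,0,0,0,0]' >/dev/null; python3 ok.py &&
python3 -m inch '[0,0,0.1,0,0,0,0,0,0,0,0.1,0,0,0,0,0,0,0,0,0]' >/dev/null; python3 ok.py &&
python3 -m inch '[0,0,0.1,0,0,0,0,0,0,0,0.1,0,0,0,0,0,0,0,0,0]' >/dev/null; python3 ok.py; python3 go.py
```

```text
t 18.83 tcp [0.609 0.222 0.046] yaw 90.88 F [-0.356 -0.231 -0.477] gap 0.0354 grip 30.8
z 0.0447 dF -0.32
z 0.0430 dF 1.24
z 0.0413 dF 5.12
t 20.08 tcp [0.609 0.223 0.041] yaw 90.93 F [-1.197 -0.133  4.645] gap 0.0353 grip 31.5
```

```bash
python3 -m inch '[0,0,-0.1,0,0,0,0,0,0,0,0,0,0,0,0,0,0,0,0,0]' 0.05 20 >/dev/null; python3 go.py
python3 -m inch '[0,0,-0.3,0,0,0,-0.5,0,0,0,-1,0,0,0,-2,0,0,0,-3,0]' >/dev/null; python3 go.py
python3 -m inch '[0,0,-3.5,0,0,0,-2,0,0,0,0,0,0,0,0,0,0,0,0,0]' 1 >/dev/null; python3 go.py 0.602 -0.161 0.02 89.2
```

```text
t 20.50 tcp [0.61  0.223 0.042] yaw 90.91 F [ 0.33  -2.176  4.049] gap 0.0447 grip 0.0
t 20.92 tcp [0.607 0.223 0.108] yaw 90.95 F [0.53  0.061 0.333] gap 0.0448 grip 0.0
t 21.33 tcp [0.609 0.223 0.164] yaw 90.94 F [ 0.473 -0.073 -0.49 ] gap 0.0854 grip 0.0
shift cm [  1.29  -38.415  14.443] turn 0.030440649901120352
```

```bash
python3 -m inch '[0.2,-3.5,0,0,0.2,-3.5,0,0,0.2,-3.5,0,0,0.2,-3.5,0,0,0.2,-3.5,0,0]' >/dev/null
python3 -m inch '[0.2,-3.5,0,0,0,-3.5,0,0,0,-3.5,0,0,0,-3.5,0,0,0,-3.5,0,0]' >/dev/null
python3 -m inch '[0,-3.4,0,0.03,0,0,2,0,0,0,3,0,0,0,2,0,0,0,0,0]' >/dev/null
python3 go.py 0.602 -0.161 0.02 89.2
python3 - <<'E'
from h import *
s=eyes.read_camera("scene"); t=eyes.read_camera("top")
print("caddy peg, z .053"); blobs("top",t,0.053,amin=20)
cv2.imwrite("pics/c6.png",np.hstack([cv2.resize(t[130:270,160:340],(400,311),interpolation=2),cv2.resize(s[190:330,200:380],(400,311),interpolation=2)])[:,:,::-1])
E
```

```text
t 22.58 tcp [ 0.599 -0.16   0.088] yaw 89.16 F [-1.709  0.226 -0.674] gap 0.0855 grip 0.0
shift cm [-0.402 -0.165  6.798] turn -0.0007068181073519471
caddy peg, z .053
[271. 234.] rect c [452.  -0.] size [116.  39.] ang 0.1
[207. 195.] rect c [579. 211.] size [53. 10.] ang 1.5
[200. 194.] rect c [579. 231.] size [53. 10.] ang 1.6
[203. 172.] rect c [645. 223.] size [45. 30.] ang 1.5
[357. 129.] rect c [ 804. -286.] size [64. 15.] ang 84.4
[523. 160.] rect c [ 645. -845.] size [280. 533.] ang 56.2
[ 96. 126.] rect c [839. 639.] size [304. 265.] ang 0.2
```

View pics/c6.png

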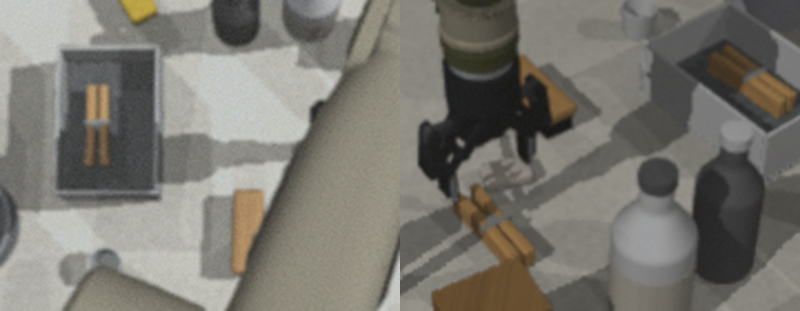

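```bash
python3 -m inch '[-0.3,-0.1,2,0,0,0,2,0,0,0,1.5,0,0,0,0.9,0,0,0,0,0]' >/dev/null
python3 go.py 0.602 -0.161 0.024
python3 -m inch '[0,0,0,0,0,0,0,0,0,0,0,0,0,0,0,0,0,0,0,0]' -1 30 >/dev/null
python3 -m inch '[0,0,0,0,0,0,0,0,0,0,0,0,0,0,0,0,0,0,0,0]' >/dev/null
python3 go.py
python3 -m inch '[0,0,-1,-0.02,0,0,-3,0,0,0,-3.5,0,0,0,-3.5,0,0,0,-2,0]' >/dev/null
python3 go.py 0.609 0.167 0.155 91
```

```text
t 23.10 tcp [ 0.606 -0.161  0.03 ] yaw 89.24 F [-0.192  0.257  0.177] gap 0.0856 grip 0.0
shift cm [0.373 0.036 0.588] turn 
t 23.93 tcp [ 0.607 -0.162  0.032] yaw 89.21 F [-1.042  0.584  5.292] gap 0.0350 grip 30.5
t 24.35 tcp [ 0.607 -0.162  0.165] yaw 90.41 F [ 1.247 -0.304 -0.086] gap 0.0349 grip 30.2
shift cm [-0.39  32.947  0.989] turn -0.01031765217522738
```

```bash
python3 -m inch '[0,3.66,0,-0.01,0,3.66,0,0,0,3.66,0,0,0,3.66,0,0,0,3.66,0,0]' >/dev/null
python3 -m inch '[0,3.66,0,0,0,3.66,0,0,0,3.66,0,0,0,3.66,0,0,-0.4,0,0,0]' >/dev/null
python3 -m inch '[0,0,0,0,0,0,0,0,0,0,0,0,0,0,0,0,0,0,0,0]' >/dev/null
python3 go.py 0.609 0.167 0.068 91
python3 - <<'E'
from h import *
t=eyes.read_camera("top"); blobs("top",t,0.053,amin=20)
E
```

```text
t 25.60 tcp [0.605 0.166 0.161] yaw 90.81 F [ 0.307 -0.605  0.072] gap 0.0348 grip 30.3
shift cm [-0.358  0.1    9.29 ] turn -0.0032611051573918958
[272. 239.] rect c [452.  -0.] size [116.  39.] ang 0.1
[521. 189.] rect c [ 574. -813.] size [251. 408.] ang 40.9
[351. 137.] rect c [ 779. -269.] size [93. 72.] ang 81.8
[ 90. 129.] rect c [839. 638.] size [266. 302.] ang 89.7
```

```bash
python3 -m inch '[-0.3,0.1,2,0,0,0,2.5,0,0,0,2.5,0,0,0,1.4,0,0,0,0.5,0]' >/dev/null
python3 -m inch '[0,0,0,0,0,0,0,0,0,0,0,0,0,0,0,0,0,0,0,0]' >/dev/null
python3 go.py; python3 ok.py base
python3 -m inch '[0,0,0.1,0,0,0,0.1,0,0,0,0.1,0,0,0,0,0,0,0,0,0]' >/dev/null && python3 ok.py &&
python3 -m inch '[0,0,0.1,0,0,0,0.1,0,0,0,0.1,0,0,0,0,0,0,0,0,0]' >/dev/null && python3 ok.py &&
python3 -m inch '[0,0,0.1,0,0,0,0.1,0,0,0,0.1,0,0,0,0,0,0,0,0,0]' >/dev/null && python3 ok.py &&
python3 -m inch '[0,0,0.1,0,0,0,0.1,0,0,0,0,0,0,0,0,0,0,0,0,0]' >/dev/null && python3 ok.py &&
python3 -m inch '[0,0,0.1,0,0,0,0.1,0,0,0,0,0,0,0,0,0,0,0,0,0]' >/dev/null && python3 ok.py &&
python3 -m inch '[0,0,0.1,0,0,0,0.1,0,0,0,0,0,0,0,0,0,0,0,0,0]' >/dev/null && python3 ok.py &&
python3 -m inch '[0,0,0.1,0,0,0,0.1,0,0,0,0,0,0,0,0,0,0,0,0,0]' >/dev/null && python3 ok.py
python3 go.py
```

```text
t 26.48 tcp [0.609 0.169 0.073] yaw 90.93 F [-0.682  0.269 -0.642] gap 0.0345 grip 30.3
z 0.0687 dF -0.30
z 0.0657 dF -0.23
z 0.0627 dF 0.94
z 0.0608 dF 0.54
z 0.0588 dF 0.19
z 0.0571 dF 2.32
z 0.0555 dF 6.12
t 29.40 tcp [0.609 0.168 0.055] yaw 90.93 F [-2.195 -0.276  5.483] gap 0.0351 grip 30.9
```

```bash
python3 -m inch '[0,0,-0.1,0,0,0,0,0,0,0,0,0,0,0,0,0,0,0,0,0]' -0.02 20 >/dev/null; python3 go.py
python3 -m inch '[0,0,-0.3,0,0,0,-0.5,0,0,0,-1,0,0,0,-2,0,0,0,-3,0]' >/dev/null; python3 go.py
python3 -m inch '[0,0,-2,0,0,0,0,0,0,0,0,0,0,0,0,0,0,0,0,0]' 1 >/dev/null; python3 go.py 0.453 -0.001 0.032 90
```

```text
t 29.82 tcp [0.608 0.17  0.055] yaw 91.01 F [-0.579  5.575  0.584] gap 0.0416 grip 2.8
t 30.23 tcp [0.606 0.168 0.121] yaw 90.94 F [ 0.415 -0.546  0.258] gap 0.0418 grip 0.0
t 30.65 tcp [0.607 0.168 0.142] yaw 90.92 F [-0.396 -0.298 -0.428] gap 0.0855 grip 0.0
shift cm [ 15.681 -16.663  11.071] turn 0.016051359184655747
```

```bash
python3 -m inch '[2.6,-2.78,0,0.016,2.6,-2.78,0,0,2.6,-2.78,0,0,2.6,-2.78,0,0,2.6,-2.78,0,0]' >/dev/null
python3 -m inch '[2.6,-2.78,0,0,0,0,2,0,0,0,2.5,0,0,0,0,0,0,0,0,0]' >/dev/null
python3 go.py 0.453 -0.001 0.032 90
python3 - <<'E'
from h import *
t=eyes.read_camera("top"); blobs("top",t,0.053,amin=20)
print("scene");s=eyes.read_camera("scene"); blobs("scene",s,0.04,amin=20)
E
```

```text
t 31.48 tcp [0.451 0.001 0.097] yaw 89.99 F [-0.453  0.368  0.586] gap 0.0853 grip 0.0
shift cm [-0.248 -0.241  6.532] turn -0.0002393095485936419
[217. 194.] rect c [574. 177.] size [13. 57.] ang 85.6
[207. 197.] rect c [578. 209.] size [57. 13.] ang 1.5
[200. 198.] rect c [578. 232.] size [57. 13.] ang 1.5
[221. 174.] rect c [641. 168.] size [44. 26.] ang 1.1
[204. 172.] rect c [645. 223.] size [45. 30.] ang 1.5
[519. 187.] rect c [ 575. -814.] size [252. 417.] ang 41.4
[348. 138.] rect c [ 778. -269.] size [94. 71.] ang 83.7
[ 93. 126.] rect c [844. 639.] size [265. 292.] ang 89.7
scene
[ 22. 351.] rect c [ 474. -661.] size [ 81. 142.] ang 85.4
[240. 344.] rect c [ 739. -247.] size [125. 155.] ang 81.7
[160. 299.] rect c [ 524. -339.] size [  5. 101.] ang 73.7
[262. 232.] rect c [456.  -5.] size [ 51. 133.] ang 88.5
[355. 227.] rect c [603. 211.] size [143.  79.] ang 0.4
[502. 187.] rect c [702. 736.] size [306. 612.] ang 13.7
[372.  15.] rect c [-870. 1788.] size [140. 315.] ang 43.2
```

```bash
python3 -m inch '[-0.2,-0.2,2,0,0,0,2,0,0,0,1.5,0,0,0,1,0,0,0,0,0]' >/dev/null
python3 go.py 0.453 -0.001 0.032
python3 -m inch '[0,0,0,0,0,0,0,0,0,0,0,0,0,0,0,0,0,0,0,0]' -1 50 >/dev/null
python3 -m inch '[0,0,0,0,0,0,0,0,0,0,0,0,0,0,0,0,0,0,0,0]' >/dev/null
python3 go.py
python3 -m inch '[0,0,-1,0,0,0,-3,0,0,0,-3.5,0,0,0,-3.5,0,0,0,-2.5,0]' >/dev/null
python3 go.py 0.466 0.421 0.165 90
```

```text
t 32.00 tcp [ 0.454 -0.     0.033] yaw 90.07 F [-0.737 -0.02   0.546] gap 0.0853 grip 0.0
shift cm [ 0.136 -0.074  0.085] turn 
t 32.83 tcp [ 0.456 -0.001  0.035] yaw 90.02 F [-0.724  1.389  5.179] gap 0.0449 grip 51.5
t 33.25 tcp [ 0.455 -0.001  0.172] yaw 90.02 F [ 0.968 -0.176 -1.334] gap 0.0452 grip 51.6
shift cm [-1.066 42.19   0.686] turn 0.0002690074665792953
```

```bash
python3 -m inch '[-0.09,3.52,0,0,-0.09,3.52,0,0,-0.09,3.52,0,0,-0.09,3.52,0,0,-0.09,3.52,0,0]' >/dev/null
python3 - <<'E'
from h import *
np.set_printoptions(suppress=True,precision=4)
g=cv2.cvtColor(cv2.imread("pics/top0.png"),6)[185:280,95:190]; k=6
g=cv2.GaussianBlur(cv2.resize(g,None,fx=k,fy=k,interpolation=2),(0,0),5)
for r0,r1 in((23,25),(25,28)):
  for p2 in (30,20,12):
    c=cv2.HoughCircles(g,3,1,8,param1=40,param2=p2,minRadius=int(r0*k),maxRadius=int(r1*k))
    if c is not None: break
  for q in c[0][:3]: print(q/k,onz("top",[q[:2]/k+[95,185]],.08))
# rim edges: along radial lines from the rim centre estimate, bright rim ridge
c=cv2.imread("pics/top0.png").astype(float).mean(2)
cen=proj("top",[.466,.421,.08])[0]; P=[]
for a in np.arange(0,2*np.pi,.1):
    X=[.466,.421,.08]+np.outer(np.linspace(.068,.092,49),[np.cos(a),np.sin(a),0]); q=proj("top",X).astype(np.float32)
    v=cv2.remap(cv2.GaussianBlur(c,(0,0),.7).astype(np.float32),q[:,:1],q[:,1:],1)[:,0]; i=v.argmax(); P.append([*X[i,:2],i])
P=np.array(P); P=P[(P[:,2]>2)&(P[:,2]<46)]
from scipy.optimize import least_squares
f=least_squares(lambda u:np.hypot(P[:,0]-u[0],P[:,1]-u[1])-u[2],[.466,.421,.08],loss="soft_l1",f_scale=.002); print(len(P),f.x,np.median(abs(f.fun)))
E
```

```text
[44.75   44.0833 23.5333] [[0.4641 0.4173 0.08  ]]
[44.5833 45.4167 24.7167] [[0.4599 0.4176 0.08  ]]
[49.5833 46.9167 23.7333] [[0.4552 0.4014 0.08  ]]
[45.75   47.9167 27.35  ] [[0.4519 0.4135 0.08  ]]
[45.25   46.0833 25.3833] [[0.4578 0.4154 0.08  ]]
[44.25   47.0833 26.35  ] [[0.4546 0.4185 0.08  ]]
46 [0.4674 0.4217 0.0831] 0.0015399826915671322
```

Run:
```python
from h import *
from scipy.optimize import least_squares
np.set_printoptions(suppress=True,precision=4,linewidth=150)
for n in("top","scene"):
  c=cv2.GaussianBlur(cv2.imread(f"pics/{n}0.png").astype(np.float32).mean(2),(0,0),.8)
  c0=np.array([.461,.418,.08]); r=np.linspace(.06,.1,81); P=[]; A=np.arange(0,2*np.pi,.15)
  for a in A:
    q=proj(n,c0+np.outer(r,[np.cos(a),np.sin(a),0])).astype(np.float32)
    v=cv2.remap(c,q[:,:1],q[:,1:],1)[:,0]; i=np.gradient(v)[4:-4].argmax()+4; P.append([c0[0]+r[i]*np.cos(a),c0[1]+r[i]*np.sin(a),r[i]*1000])
    if abs(a/.75-round(a/.75))<.01: print(n,round(a,2),v[::5].astype(int))
  P=np.array(P); print(P[:,2].astype(int))
  for R0 in(.079,.081):
    f=least_squares(lambda u:np.hypot(P[:,0]-u[0],P[:,1]-u[1])-R0,c0[:2],loss="soft_l1",f_scale=.0015); print(n,R0,f.x,np.median(abs(f.fun)))
```

```text
top 0.0 [ 63  63  64  66  67  70  77  91 112 131 144 151 152 152 152 153 153]
top 0.75 [ 85  88  89  89  88  88  90  98 113 132 146 158 161 163 161 161 161]
top 1.5 [ 95 100 103 103 104 104 107 113 122 131 134 134 132 130 130 129 128]
top 2.25 [ 81  87  94  95  96  98 103 115 126 132 132 129 127 127 127 128 127]
top 3.0 [ 90  88  86  83  82  90 102 116 127 135 145 158 169 177 179 179 179]
top 3.75 [ 65  65  67  72  81  94 104 105  98  96 104 123 141 156 161 163 164]
top 4.5 [ 67  66  67  70  81  96 109 113 107 100  96  97 108 123 139 153 159]
top 5.25 [ 62  62  61  62  68  79  94 105 107 103  97  95  97  99  99 100 100]
top 6.0 [ 64  66  68  69  69  72  81  98 119 134 143 147 149 149 149 149 150]
[78 80 80 81 82 81 94 79 79 79 78 78 77 78 77 77 77 76 74 75 76 78 76 85 87 88 90 92 92 94 91 94 74 73 74 74 76 75 77 78 80 79]
top 0.079 [0.4614 0.4174] 0.0025554964986369763
top 0.081 [0.4601 0.4152] 0.0037473158793091196
scene 0.0 [74 75 74 77 79 83 88 91 90 85 79 73 68 64 64 66 74]
scene 0.75 [ 94  93  92  89  87  84  83  88  92  92  90  89  90  91  93  97 105]
scene 1.5 [103 103 102 102 102 102 104 105 105 105 104 104 104 105 105 105 105]
scene 2.25 [104 104 104 105 106 107 108 109 109 109 109 110 111 111 112 113 113]
scene 3.0 [ 92  91  90  90  90  91  95  99 103 108 112 115 117 118 119 119 119]
scene 3.75 [ 72  71  70  69  69  72  79  93 108 120 128 131 132 132 132 132 130]
scene 4.5 [ 63  64  65  67  72  78  85  91  93  91  87  85  85  88  97 106 114]
scene 5.25 [ 68  69  71  74  78  84  89  94  98 100 100  99  99  98  98  98  98]
scene 6.0 [64 65 67 69 72 77 82 87 91 90 89 86 83 80 77 74 71]
[98 93 88 76 77 97 79 79 79 81 74 74 76 75 76 77 85 78 82 78 78 81 80 77 79 78 79 78 83 87 94 74 74 75 74 74 72 70 72 71 72 75]
scene 0.079 [0.4595 0.4196] 0.003205841483945114
scene 0.081 [0.4613 0.418 ] 0.00508805212696703
```

```bash
python3 -m inch '[-0.09,3.52,0,0,-0.09,3.52,0,0,-0.09,3.52,0,0,-0.09,3.52,0,0,-0.09,3.52,0,0]' >/dev/null
python3 -m inch '[-0.09,3.52,0,0,0,3.2,0,0,0,0,0,0,0,0,0,0,0,0,0,0]' >/dev/null
python3 go.py 0.46 0.418 0.12 90
```

```text
t 34.50 tcp [0.464 0.418 0.169] yaw 90.04 F [-0.023 -0.557 -1.26 ] gap 0.0445 grip 51.8
shift cm [0.412 0.007 4.854] turn 0.000703040311181057
```

```bash
python3 -m inch '[0.2,0,1.5,0,0,0,2,0,0,0,1.5,0,0,0,0,0,0,0,0,0]' >/dev/null; python3 ok.py base; python3 go.py
python3 -m inch '[0,0,0.4,0,0,0,0.4,0,0,0,0.4,0,0,0,0.4,0,0,0,0,0]' >/dev/null && python3 ok.py &&
python3 -m inch '[0,0,0.1,0,0,0,0.1,0,0,0,0.1,0,0,0,0.1,0,0,0,0,0]' >/dev/null && python3 ok.py &&
python3 -m inch '[0,0,0.1,0,0,0,0.1,0,0,0,0.1,0,0,0,0.1,0,0,0,0,0]' >/dev/null && python3 ok.py &&
python3 -m inch '[0,0,0.1,0,0,0,0.1,0,0,0,0.1,0,0,0,0.1,0,0,0,0,0]' >/dev/null && python3 ok.py &&
python3 -m inch '[0,0,0.1,0,0,0,0.1,0,0,0,0.1,0,0,0,0.1,0,0,0,0,0]' >/dev/null && python3 ok.py &&
python3 -m inch '[0,0,0.1,0,0,0,0.1,0,0,0,0.1,0,0,0,0.1,0,0,0,0,0]' >/dev/null && python3 ok.py &&
python3 -m inch '[0,0,0.1,0,0,0,0.1,0,0,0,0.1,0,0,0,0.1,0,0,0,0,0]' >/dev/null && python3 ok.py &&
python3 -m inch '[0,0,0.1,0,0,0,0.1,0,0,0,0.1,0,0,0,0.1,0,0,0,0,0]' >/dev/null && python3 ok.py &&
python3 -m inch '[0,0,0.1,0,0,0,0.1,0,0,0,0.1,0,0,0,0.1,0,0,0,0,0]' >/dev/null && python3 ok.py &&
python3 -m inch '[0,0,0.1,0,0,0,0.1,0,0,0,0.1,0,0,0,0.1,0,0,0,0,0]' >/dev/null && python3 ok.py &&
python3 -m inch '[0,0,0.1,0,0,0,0.1,0,0,0,0.1,0,0,0,0.1,0,0,0,0,0]' >/dev/null && python3 ok.py &&
python3 -m inch '[0,0,0.1,0,0,0,0.1,0,0,0,0.1,0,0,0,0.1,0,0,0,0,0]' >/dev/null && python3 ok.py &&
python3 -m inch '[0,0,0.1,0,0,0,0.1,0,0,0,0.1,0,0,0,0.1,0,0,0,0,0]' >/dev/null && python3 ok.py
python3 go.py
```

```text
t 34.92 tcp [0.462 0.417 0.118] yaw 89.91 F [ 0.423  0.134 -1.89 ] gap 0.0450 grip 51.8
z 0.1021 dF 1.10
z 0.0987 dF 0.08
z 0.0945 dF -0.04
z 0.0905 dF -0.02
z 0.0865 dF 0.00
z 0.0826 dF -0.34
z 0.0785 dF 0.98
z 0.0745 dF 0.30
z 0.0706 dF 0.66
z 0.0665 dF -0.38
z 0.0625 dF 0.06
z 0.0585 dF 0.45
z 0.0555 dF 7.66
t 40.33 tcp [0.463 0.418 0.055] yaw 90.02 F [-2.427 -1.828  5.766] gap 0.0451 grip 52.6
```

```bash
python3 -m inch '[0,0,-0.1,0,0,0,-0.05,0,0,0,0,0,0,0,0,0,0,0,0,0]' >/dev/null; python3 go.py
python3 -m inch '[0,0,0,0,0,0,0,0,0,0,0,0,0,0,0,0,0,0,0,0]' 0.25 20 >/dev/null; python3 go.py
python3 -m inch '[0,0,-0.3,0,0,0,-0.5,0,0,0,-1,0,0,0,-2,0,0,0,-3,0]' >/dev/null
python3 -m inch '[0,0,-3,0,0,0,-3,0,0,0,-3,0,0,0,-3,0,0,0,0,0]' >/dev/null
python3 -m inch '[-2,-3.5,0,0,-2,-3.5,0,0,-2,-3.5,0,0,-2,-3.5,0,0,-2,-3.5,0,0]' >/dev/null; python3 go.py
python3 - <<'E'
from h import *
t=eyes.read_camera("top"); blobs("top",t,0.067,amin=20)
print("scene");s=eyes.read_camera("scene"); blobs("scene",s,0.067,amin=20)
cv2.imwrite("pics/f.png",s[:,:,::-1])
E
```

```text
t 40.75 tcp [0.463 0.418 0.056] yaw 90.01 F [-2.101 -0.538  4.311] gap 0.0448 grip 52.5
t 41.17 tcp [0.463 0.418 0.056] yaw 90.01 F [-0.291  0.315  0.502] gap 0.0535 grip 0.0
t 42.42 tcp [0.563 0.242 0.245] yaw 90.05 F [0.59  0.225 0.801] gap 0.0533 grip 0.0
[200. 198.] rect c [570. 228.] size [14. 46.] ang 86.5
[217. 196.] rect c [572. 175.] size [56. 13.] ang 1.2
[207. 195.] rect c [577. 207.] size [53. 13.] ang 1.5
[222. 175.] rect c [638. 166.] size [44. 26.] ang 1.1
[203. 174.] rect c [642. 220.] size [44. 29.] ang 1.5
[521. 190.] rect c [ 562. -799.] size [245. 390.] ang 38.6
[348. 137.] rect c [ 774. -266.] size [92. 71.] ang 82.9
[ 84. 125.] rect c [846. 632.] size [264. 274.] ang 89.4
scene
[ 22. 352.] rect c [ 500. -661.] size [ 79. 135.] ang 87.9
[241. 343.] rect c [ 757. -257.] size [121. 150.] ang 81.7
[160. 299.] rect c [ 548. -346.] size [ 5. 97.] ang 73.7
[355. 227.] rect c [625. 186.] size [ 76. 139.] ang 89.9
[367. 172.] rect c [461. 405.] size [ 58. 121.] ang 88.9
[501. 187.] rect c [721. 694.] size [296. 593.] ang 13.7
```

```bash
python3 -c "
from workcell import env
print(env.hand_in())"
```

```text
the job is handed in; nothing more can be done
None
```

I handed the job in at about 42 s: both pegs lie flat side by side in the caddy, the scrubbing brush sits bristles down in the tub, and the lint brush hangs at rest by its eye on the stand's peg. The hand-in returned no verdict, so this rests on my last camera measurements; I did not re-measure the other things on the counter, but I felt no contact that would have shifted any of them.

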